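# Refit the air-gate handle and set it to the mark

## Robot

A 6-joint arm with a two-finger parallel gripper is mounted at the origin on the work surface. World frame = base frame: x ahead of the robot, y to its left, z up, the work surface at z = 0. Lengths are in m, angles in rad, forces in N, time in s.
With the tool pointing down it reaches from about 0.3 to 0.775 m from the base axis. Payload 14.6 kg.
Tool frame: the origin (TCP) lies at the centre of the arm's flange, where the gripper is bolted on; the fingertips stand 199 mm ahead of it and the grasp point (between the pads) lies ctrl.tcp_to_grasp ahead of it (ctrl.tcp_to_grasp is the distance from the TCP to the grasp point, in m); z points along the fingers, y is the line along which they close (so a half turn about z gives the same grasp; the last joint's range is limited). The gripper opens to 94 mm and grips with 3 to 60 N. Pads are 16 mm wide; open, the fingers measure 119 mm over their backs; the gripper's body (75 mm by 177 mm) begins 78 mm behind the grasp point.
Start: joints at [1.04, 0.3, 1.521, -0, 1.321, -0.067], TCP at [0.246, 0.492, 0.405] pointing down, gripper open.
Joint ranges: [-3.03, 3.03], [-0.79, 2.21], [0.23, 2.52], [-1.04, 4.18], [0, 3.07], [-2.55, 2.55]. Speed limits (rad/s): [2.22, 2.22, 2.57, 3.14, 3.14, 3.14].

## Interface

Orientations are given as [roll, pitch, yaw] about the fixed x, y, z axes, in that order (R = Rz(yaw) Ry(pitch) Rx(roll)).
In Python, from station import ctrl gives the robot as it stands. The module is installed in compiled form; this text tells all that it offers.
- The arm moves only by the shell command python3 -m jog 'ROWS' [OPENING] [FORCE]. ROWS is JSON, a list of rows, each a list of 6 numbers: the shift along the tool's x, y, z in cm, then the turn, a rotation vector about the tool's x, y, z in rad. In form: [[tx, ty, tz, ax, ay, az], ...]. A call has 1 to 8 rows; each row is the pose to reach, as a shift and turn from the pose commanded when the call began, along the tool's axes at that moment; what a row does not reach only later rows make up. A row lasts 1/10 s, in which the tool goes at most 50 mm and 8.59 degrees, less where a joint would pass 70% of its speed; a pose out of reach is approached as far as the arm can. A call with a gripper value outside its range is refused whole. OPENING is the opening in per cent of the stroke, from 0 (shut) to 100 (fully open), set as the call begins (- or left out, the last holds). The fingers move at their own pace and stop on an object; FORCE is the grip in N (left out, the last holds). Time passes only in rows, so rows that repeat a pose let the fingers close. It gives the time, the measured TCP pose, the force, the opening and the grip force at its end, in the units of the state.
- ctrl.get_obs(): the state, without advancing time (a new reading comes with each control period).
- ctrl.camera(name): name is "side" or "top" or "wrist"; returns a dict with "img" (480x640x3 uint8, blue, green, red), "intrinsics" (3x3 intrinsics, pixels), "R" (3x3) and "t" (3): a world point X has camera coordinates R X + t. Camera axes: x right, y down, z forward; pixel columns grow to the right and rows downward; lengths in m; the calibration is good to about 2 mm. A picture is of the moment at which its call begins. There is no depth.
- ctrl.hand_in(): hands the job in; it is judged then, once.
The state is a dict: "time_s": time; "qpos": joint angles; "joint_vel": joint speeds; "tau": joint torques, N m; "ee_pos": TCP position; "eef_rot": TCP orientation; "force": force on the tool from outside, world axes, zero at the start; "moment": the same for the moment, N m; "grip_width": finger opening in m; "grip_force": force on a finger pad.
Only numpy, scipy, OpenCV 4.12 (cv2) and the standard library are available. Lean on these libraries where they do the work, as an engineer would, in place of code of your own. Each camera call takes 0.05 s, during which the arm holds its last target. There are 200 camera calls.

## Task

Take the loose blue T-handle out of the wooden bit block and put it into the socket on top of the dust extractor; turn it there while pressing only lightly until its tongue drops into the slot and it sits fully home. Then turn the shaft with the handle, regrasping if need be, until the tip of the orange pointer points at the red mark, and let go, leaving the handle seated and upright. Do not push the pointer with the fingers, and leave the other things on the bench where they are.

Things in the scene. Friction and masses are not known exactly. Their poses are not given: they have to be found in the camera images.
- handle_center (a point): Loose T-handle, 109 mm tall, 0.17 to 0.35 kg, upright in the block's hole; point on its axis (z, up) half-way up, 54.5 mm above its lower end. On top a blue bar grip 100 (along x) x 22 (y) x 30 mm tall, centred 39.5 mm above this point; below it a round steel shank 33 mm across, 65 mm long, chamfered at its foot; lowest a tongue.
- handle_tongue (a point): Middle of the lower end of the handle's flat steel tongue: 28 (along x, in line with the bar) x 7.5 (y) x 14 mm tall, tapering to 4.5 mm in its lowest 4 mm. The tongue fits the slot either way round: half a turn makes no difference.
- block: Wooden bit block 90 (x) x 160 (y) x 50 mm tall, fixed; origin under its centre at bench level. In its middle an upright hole 35.5 mm across and 40 mm deep holds the handle; at both ends short brass-tipped bits rise 19 mm above the block.
- socket (a point): Centre of the mouth of the steel socket cup on top of the dust extractor (fixed grey housing 200 x 200 x 70 mm, black dial on top). Fixed point, does not turn. Mouth 138 mm above the bench, 48 mm wide inside, a funnel narrowing over 12 mm to an upright bore 36 mm across; cup 60 mm across outside. The cup is the end of the shaft and turns either way without a stop.
- socket_floor (a point): Centre of the bore's flat floor, 46 mm below the mouth. A slot 12 mm wide, 18 mm deep runs across it through the centre, turning with the shaft. Tongue end stands at this point's height until it meets the slot, then drops 14 mm to home. Friction of 0.15 N m holds the shaft against light rubbing. The tongue has play (0.15 to 0.2 rad either way): the shaft lags the handle.
- pointer_tip (a point): Tip of the orange pointer, 72 mm from the shaft's axis, 7 mm above the dial; clamped to the shaft and turns with it; its x axis points outwards. The slot's line lies within 0.5 rad either way of the pointer's line: the exact slot angle must be felt, or seen down the bore.
- mark: Red mark: a tab 18 x 8 x 4 mm fixed on the dial's rim; origin on the shaft's axis at dial height, tab centre 85 mm along its x axis. The pointer is set when its tip points within the tab's width (4 mm either side of the mark's x axis).
- chisel_mid (a point): Bystander: screwdriver-like scraper with wooden handle, 190 mm long, lying; point 12 mm above its underside. Leave it alone (within 30 mm).
- tin_mid (a point): Bystander: green paint tin, 72 mm across, 85 mm tall; point 42 mm above its underside. Leave it alone (within 30 mm).
- glue_mid (a point): Bystander: white glue bottle, 56 mm across, 150 mm tall; point 75 mm above its underside. Leave it alone (within 30 mm).
- varnish_mid (a point): Bystander: amber jar, 64 mm across, 90 mm tall; point 45 mm above its underside. Leave it alone (within 30 mm).
- brush_mid (a point): Bystander: flat brush, 200 mm long, lying; point 8 mm above its underside. Leave it alone (within 30 mm).
- sanding_block_mid (a point): Bystander: cork block 110 x 65 x 40 mm; point 20 mm above its underside. Leave it alone (within 30 mm).
Things that resemble listed ones, but are neither listed nor needed, are in the scene too. Of the things like the part that bears handle_center, leave any that is pink or turquoise; of the rest the smaller one is meant.

How it is judged:
On the way, in this order (a step that is already met when the one before it is completed fails the run):
1. the handle's tongue has dropped into the slot and the handle sits fully home in the socket (z of handle_center in the frame of socket between -0.012 and -0.002 m and horizontal distance between handle_center and socket below 0.006 m and angle between handle_center's own z axis and vertical below 0.09 rad), for 0.2 s.
2. the pointer is at the red mark (all of step 1 and x of pointer_tip in the frame of mark above 0.05 m and y of pointer_tip in the frame of mark between -0.004 and 0.004 m), for 0.2 s.
At the end, for the whole second after the job is handed in: The handle stands in the socket fully home (its centre point 5.5 mm below the mouth, not more than 3.5 mm higher; on the axis within 6 mm; upright within 0.09 rad) and the pointer's tip lies within 4 mm either side of the red mark's centre line; the robot has let go (all of step 2); the robot touches nothing.
It fails at once if a bystander is moved more than 30 mm (distance of any of chisel_mid, tin_mid, glue_mid, varnish_mid, brush_mid, sanding_block_mid from where it was at the start of the episode above 0.03 m).
It fails at once if the fingers push the pointer (contact force between the fingers and pointer above 1 N).
It fails at once if the handle is forced against the socket with more than 100 N before it has dropped in (contact force between handle and extractor above 100 N and z of handle_center in the frame of socket above 0.002 m).
It also fails if it takes over 67 s, if anything falls off the work surface, if the arm or the gripper's body presses on something with over 40 N, if the wrist force passes 120 N, or if a joint passes its speed limit or range.

## Working session

There is one attempt and no reset: what is moved stays moved. The work goes in short steps, Python scripts to look and compute and a shell command to move; the robot and the scene stay as the last step left them, time stands still between calls to the robot, and variables do not carry over. Pictures are saved under pics/ and viewed, at most 10 in all, crops included, and the job is handed in when it is done.

```bash
mkdir -p pics
cat > h.py <<'E'
import numpy as np, cv2
from station import ctrl
def snap(n,f=None):
    c=ctrl.camera(n)
    if f: cv2.imwrite('pics/'+f,c['img'])
    np.savez('pics/'+n+'.npz',**{k:np.array(c[k]) for k in('img','intrinsics','R','t')})
    return c
def load(n): return dict(np.load('pics/'+n+'.npz'))
def ray(c,u,v,z):
    R,t=np.array(c['R']),np.array(c['t']);o=-R.T@t
    d=R.T@np.linalg.solve(np.array(c['intrinsics']),[u,v,1.])
    return o+d*(z-o[2])/d[2]
def proj(c,X):
    p=np.array(c['intrinsics'])@(np.array(c['R'])@np.array(X)+np.array(c['t']));return p[:2]/p[2]
E
python3 - <<'E'
from h import *
np.set_printoptions(precision=4,suppress=True)
for n in('side','top'):
    c=snap(n,n+'1.png');print(n,-c['R'].T@c['t'],c['R'][2],c['intrinsics'][0,0])
o=ctrl.get_obs();print(o,ctrl.tcp_to_grasp)
E
```

```text
side [ 0.3453 -0.7678  0.6411] [ 0.2207  0.8144 -0.5366] 441.0862655510459
top [ 0.2829 -0.0158  1.5268] [ 0.175   0.0163 -0.9844] 613.4192770169
{'time_s': 0.1, 'qpos': array([ 1.0404,  0.3004,  1.5215,  0.    ,  1.3207, -0.0666]), 'joint_vel': array([-0.0007, -0.0006, -0.0008, -0.0019, -0.0012,  0.0017]), 'tau': array([  0.001 , -53.2637, -35.3284,   0.071 ,   0.0234,  -0.0001]), 'ee_pos': array([0.246 , 0.4919, 0.4042]), 'eef_rot': array([-3.1406, -0.0001,  2.6778]), 'force': array([ 0.2126, -0.237 ,  0.1776]), 'moment': array([-0.0254,  0.0343, -0.0204]), 'grip_force': 0.0, 'grip_width': 0.09417374454292099} 0.1804
```

View pics/top1.png

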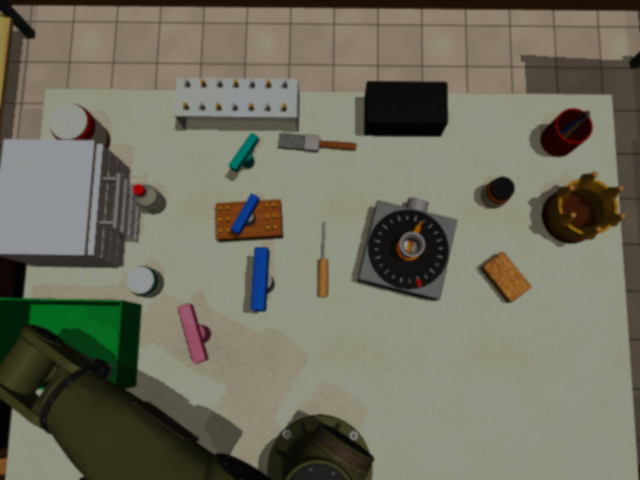

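View pics/side1.png

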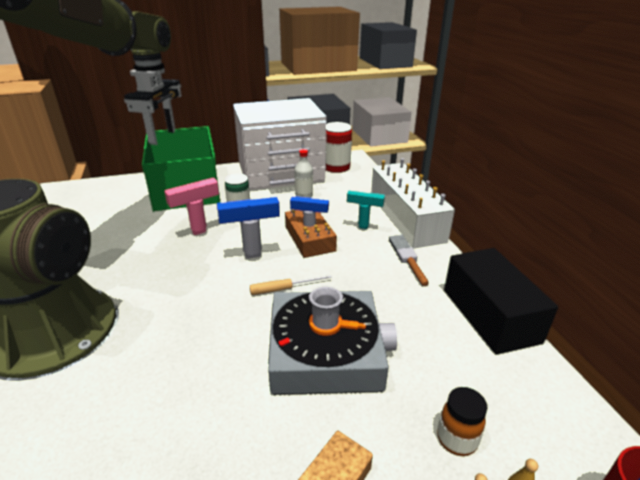

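The top view shows the small blue handle in the brown block at about (245,214), with the larger blue decoy at (261,279). The socket is at (410,245), the orange pointer tip near (419,224) and the red mark near (419,282). The side view agrees, and the gripper is clear of all of them.

```bash
cat > m.py <<'E'
from h import *
np.set_printoptions(precision=4,suppress=True)
def blobs(c,lo,hi,box,mn=8):
    hsv=cv2.cvtColor(c['img'],cv2.COLOR_BGR2HSV);m=cv2.inRange(hsv,lo,hi)
    k=np.zeros_like(m);k[box[1]:box[3],box[0]:box[2]]=255;m&=k
    n,l,s,ce=cv2.connectedComponentsWithStats(m)
    return m,[(s[i,4],ce[i],s[i,:4]) for i in range(1,n) if s[i,4]>=mn],l
def big(c,*a):
    m,b,l=blobs(c,*a);i=max(range(len(b)),key=lambda i:b[i][0]);return b[i]
if __name__=='__main__':
    T=load('top');S=load('side')
    blue=((105,120,50),(130,255,255))
    for c,box in((T,(225,185,265,240)),(S,(288,190,332,216))):
        m,b,l=blobs(c,*blue,box,40);a,ce,s=max(b,key=lambda x:x[0]);
        ys,xs=np.nonzero(m);ctr=ce
        P=np.array([ray(c,x,y,.104)[:2] for x,y in zip(xs,ys)])
        w,v=np.linalg.eigh(np.cov(P.T));print('bar',a,ce,ray(c,*ce,.104),'axis',np.arctan2(v[1,1],v[0,1]),'len',np.sqrt(12*w))
    for nm,c,bx in(('top',T,(360,195,460,300)),('side',S,(265,285,390,370))):
        for col,lo,hi,z in(('orange',(8,180,120),(22,255,255),.077),('red',(0,180,90),(5,255,255),.072)):
            m,b,l=blobs(c,lo,hi,bx,6)
            for a,ce,s in b: print(nm,col,a,ce,s,ray(c,*ce,z))
    # dial
    for nm,c,bx in(('top',T,(360,195,460,300)),('side',S,(265,285,390,370))):
        m,b,l=blobs(c,(0,0,0),(180,255,52),bx,200)
        k=max(range(len(b)),key=lambda i:b[i][0])
        cs,_=cv2.findContours(cv2.morphologyEx(m,cv2.MORPH_CLOSE,np.ones((5,5))),cv2.RETR_EXTERNAL,cv2.CHAIN_APPROX_NONE)
        q=cv2.convexHull(max(cs,key=cv2.contourArea));e=cv2.fitEllipse(q);print(nm,'dial',e,ray(c,*e[0],.07))
    m,b,l=blobs(T,(5,100,40),(20,255,200),(205,190,295,250),200)
    print('block',[(x[0],ray(T,*x[1],.05)) for x in b])
    A=cv2.resize(T['img'][195:305,355:465],None,fx=5,fy=5,interpolation=cv2.INTER_CUBIC)
    cv2.imwrite('pics/crop1.png',A)
E
python3 m.py
```

```text
bar 399 [244.7318 213.604 ] [0.5906 0.1862 0.104 ] axis 2.665132397985244 len [0.0231 0.0993]
bar 462 [308.9437 203.8247] [0.5916 0.1882 0.104 ] axis 2.4734277522614576 len [0.0636 0.0972]
top orange 25 [417.2  228.48] [415 225   5   7] [ 0.5659 -0.2263  0.077 ]
top orange 24 [408.9167 246.75  ] [407 242   4  10] [ 0.5212 -0.2061  0.077 ]
top red 25 [418.52 282.16] [417 279   4   8] [ 0.4372 -0.2288  0.072 ]
side orange 359 [337.0641 325.8942] [309 316  57  19] [ 0.5371 -0.2195  0.077 ]
side red 66 [283.5    341.3485] [278 337  12   9] [ 0.4374 -0.2262  0.072 ]
top dial ((404.3895263671875, 257.872314453125), (87.51756286621094, 99.8106918334961), 16.425500869750977) [ 0.4952 -0.196   0.07  ]
side dial ((325.2279968261719, 328.7127380371094), (74.3282241821289, 104.45650482177734), 91.60306549072266) [ 0.5167 -0.2139  0.07  ]
block [(np.int32(1959), array([0.5858, 0.1819, 0.05  ]))]
```

View pics/crop1.png

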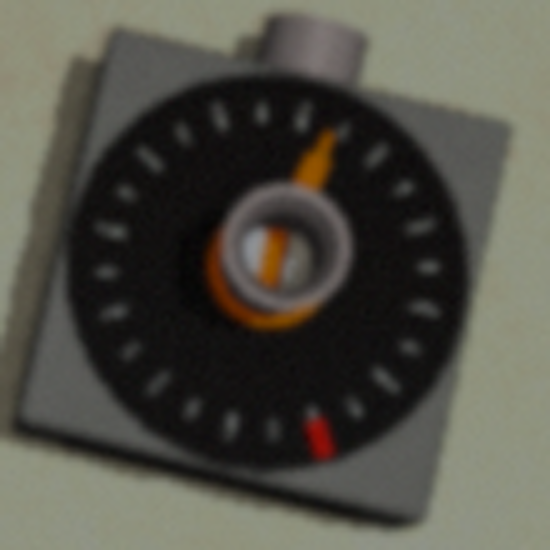

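The crop shows the dial circle spanning crop x 70–468 and y 72–466. The mouth ring is centred near (285,247) and the pointer tip is at (329,130). The slot shows as an orange stripe down the bore, running from (270,282) to (282,232). I'll work out the positions from these.

```bash
cat > a.py <<'E'
from m import *
T=load('top');S=load('side')
p=lambda x,y,z:ray(T,355+x/5-.4,195+y/5-.4,z)
print('dial',p(269,269,.07),'mouth',p(285,247,.138),'r dial',p(468,269,.07)-p(70,269,.07))
c=S;print('mouth side?')
g=cv2.cvtColor(S['img'],cv2.COLOR_BGR2GRAY)
cv2.imwrite('pics/crop2.png',cv2.resize(S['img'][275:400,260:400],None,fx=5,fy=5,interpolation=cv2.INTER_CUBIC))
tip=p(329,130,.077);print('tip',tip)
# slot stripe: orange pixels, subpixel by orangeness
m,b,l=blobs(T,(5,120,60),(25,255,255),(404,238,416,252),3);ys,xs=np.nonzero(m)
P=np.array([ray(T,x,y,.075)[:2] for x,y in zip(xs,ys)])
w,v=np.linalg.eigh(np.cov(P.T));print('slot',len(P),P.mean(0),np.arctan2(v[1,1],v[0,1])%np.pi,np.sqrt(12*w))
red=np.array([.4373,-.2275]);
for C in(np.array([.5167,-.2139]),p(269,269,.07)[:2],p(285,247,.138)[:2]):
    d=tip[:2]-C;r=red-C;print(C,'tip',np.hypot(*d),np.arctan2(d[1],d[0]),'mark',np.hypot(*r),np.arctan2(r[1],r[0]))
E
python3 a.py
```

```text
dial [ 0.5183 -0.2058  0.07  ] mouth [ 0.5176 -0.2043  0.138 ] r dial [ 0.0029 -0.1907  0.    ]
mouth side?
tip [ 0.5853 -0.2342  0.077 ]
slot 50 [ 0.5243 -0.2075] 2.9127208470620825 [0.0103 0.0285]
[ 0.5167 -0.2139] tip 0.07159262306027708 -0.28775452391701506 mark 0.08055631570522577 -2.97195421042527
[ 0.5183 -0.2058] tip 0.07286337854110278 -0.4012819123236898 mark 0.08384203800517934 -2.879268982643366
[ 0.5176 -0.2043] tip 0.07406089977013046 -0.4159938533177244 mark 0.08359122968621155 -2.860234687509638
```

View pics/crop2.png

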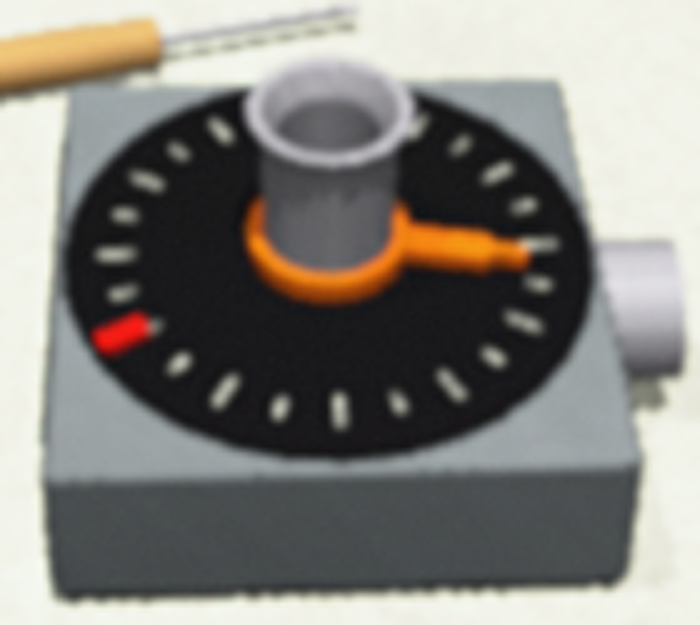

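Both views put the bar centre at about (0.591, 0.187), and the PCA lengths of 99 and 23 mm match its stated size. The tool yaw (2.678) already lines up with the bar (2.665). The socket axis is at about (0.518, -0.206). The slot is at 2.91, and the pointer needs to turn from -0.40 to -2.88, which is -2.48 rad and should be possible in one grasp. I'll move to hover above the handle now.

```bash
python3 -m jog '[[-4.5,-1.2,0.5,0,0,0],[-9,-2.4,1,0,0,0],[-13.5,-3.6,1,0,0,0],[-18,-4.8,1,0,0,0],[-22.5,-6,1,0,0,0],[-22.5,-6,1,0,0,0]]' 60
python3 -m jog '[[-4.5,-1.2,0.5,0,0,0],[-9,-2.4,1,0,0,0],[-13.5,-3.6,1.5,0,0,0],[-18,-4.8,2,0,0,0],[-22,-5.9,2.5,0,0,0],[-22,-5.9,2.5,0,0,0],[-22,-5.9,2.5,0,0,0]]'
python3 - <<'E'
from m import *
S=load('side');q=lambda x,y,z:ray(S,260+x/5-.4,275+y/5-.4,z)
print('side mouth',q(330,111,.138),'tip',q(530,256,.077),'red',q(122,333,.072))
c=snap('wrist','w1.png');o=ctrl.get_obs();print(o['ee_pos'],o['eef_rot'],o['time_s'])
blue=((105,120,50),(130,255,255))
m,b,l=blobs(c,*blue,(0,0,640,480),200)
for a,ce,s in b: print(a,ce,s,ray(c,*ce,.119))
E
```

```text
time_s: 0.7
ee_pos: [0.4234, 0.3345, 0.3943]
eef_rot: [-3.141, 0.0, 2.673]
force: [-0.4, 0.6, -1.3]
grip_width: 0.0564
grip_force: 0.0
time_s: 1.4
ee_pos: [0.5909, 0.1863, 0.3689]
eef_rot: [-3.141, -0.001, 2.677]
force: [0.1, 0.2, 1.2]
grip_width: 0.056
grip_force: 0.0
side mouth [ 0.5187 -0.206   0.138 ] tip [ 0.5866 -0.2327  0.077 ] red [ 0.4383 -0.226   0.072 ]
[0.5904 0.187  0.3693] [-3.1412 -0.0007  2.678 ] 1.45
12409 [114.5042  85.0901] [ 30   0 159 184] [0.4442 0.126  0.119 ]
5005 [320.6382 252.7239] [304 178  35 152] [0.586 0.187 0.119]
```

View pics/w1.png

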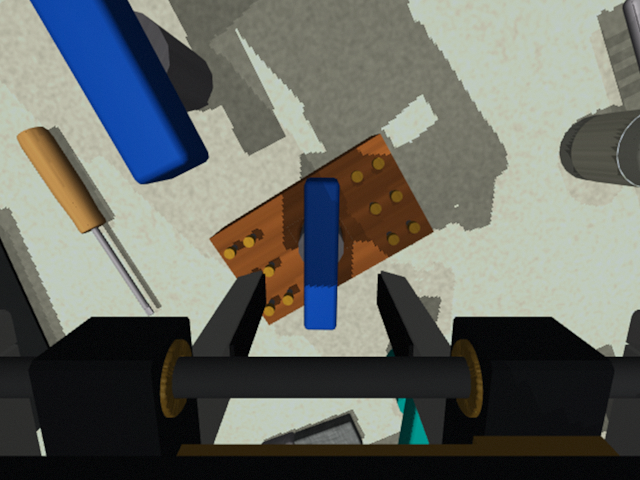

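The wrist view shows the bar centred between the fingers at column 320, vertical in the image and so aligned with the tool. I'll descend 7.7 cm, grip and lift.

```bash
python3 -m jog '[[0,0,2.5,0,0,0],[0,0,5,0,0,0],[0,0,7,0,0,0],[0,0,7.7,0,0,0],[0,0,7.7,0,0,0]]' 60
python3 -m jog '[[0,0,0,0,0,0],[0,0,0,0,0,0],[0,0,0,0,0,0],[0,0,0,0,0,0],[0,0,0,0,0,0],[0,0,0,0,0,0]]' 0 40
python3 -m jog '[[0,0,-1,0,0,0],[0,0,-2.5,0,0,0],[0,0,-5,0,0,0],[0,0,-8,0,0,0],[0,0,-11,0,0,0],[0,0,-14,0,0,0],[0,0,-14,0,0,0],[0,0,-14,0,0,0]]'
```

```text
time_s: 1.95
ee_pos: [0.5902, 0.1873, 0.2924]
eef_rot: [-3.141, -0.001, 2.679]
force: [0.1, -0.9, -0.2]
grip_width: 0.0565
grip_force: 0.0
time_s: 2.55
ee_pos: [0.5909, 0.1863, 0.293]
eef_rot: [3.141, 0.0, 2.678]
force: [-0.7, 0.1, 2.7]
grip_width: 0.0213
grip_force: 40.0
time_s: 3.35
ee_pos: [0.5906, 0.1863, 0.4331]
eef_rot: [3.141, 0.001, 2.678]
force: [0.3, -0.2, -3.1]
grip_width: 0.0219
grip_force: 40.0
```

The handle is held: the load is about 3 N and the grip width is 22 mm. I'll carry it over the socket and turn to the slot angle.

```bash
python3 -m jog '[[-0.8,-2.7,-1,0,0,-0.05],[-1.9,-6.5,-1.5,0,0,-0.1],[-3,-10.5,-1.5,0,0,-0.15],[-4.2,-14.5,-1.5,0,0,-0.2],[-5.4,-18.5,-1.5,0,0,-0.235],[-6.6,-22.5,-1.5,0,0,-0.235],[-6.6,-22.5,-1.5,0,0,-0.235]]'
python3 - <<'E'
from m import *
o=ctrl.get_obs();y=o['eef_rot'][2];d=np.array([.5182,-.2055])-o['ee_pos'][:2];print(o['ee_pos'],o['eef_rot'],o['qpos'],d@[np.cos(y),np.sin(y)],d@[np.sin(y),-np.cos(y)])
E
```

```text
time_s: 4.05
ee_pos: [0.5484, -0.0481, 0.4462]
eef_rot: [-3.141, -0.002, 2.909]
force: [-0.0, 0.6, -2.7]
grip_width: 0.0219
grip_force: 40.0
[ 0.5484 -0.0481  0.4462] [-3.1406 -0.0024  2.9087] [-0.154   0.2729  1.4588 -0.0008  1.4124 -1.4917] -0.006909511145379747 -0.1600870416495265
```

```bash
python3 -m jog '[[-0.2,-4,0,0,0,0],[-0.4,-8,0,0,0,0],[-0.6,-12,0,0,0,0],[-0.7,-15,0,0,0,0],[-0.7,-16,0,0,0,0],[-0.7,-16,0,0,0,0],[-0.7,-16,0,0,0,0]]'
python3 - <<'E'
from m import *
o=ctrl.get_obs();print(o['ee_pos'],o['eef_rot'])
T=snap('top');S=snap('side','s2.png')
zb=o['ee_pos'][2]-.2285+.0395
blue=((105,120,40),(130,255,255))
for c,bx in((T,(340,180,480,320)),(S,(220,150,430,330))):
    m,b,l=blobs(c,*blue,bx,60)
    for a,ce,s in b:print(a,ce,s,ray(c,*ce,zb))
c=T['img'][185:305,345:475];s=S['img'][200:320,260:390]
cv2.imwrite('pics/crop3.png',cv2.resize(np.hstack([c,s]),None,fx=3,fy=3,interpolation=cv2.INTER_CUBIC))
E
```

```text
time_s: 4.75
ee_pos: [0.52, -0.2008, 0.4471]
eef_rot: [3.141, -0.001, 2.913]
force: [0.6, -0.2, -1.9]
grip_width: 0.0216
grip_force: 40.0
[ 0.52   -0.2008  0.4471] [ 3.141  -0.0009  2.9133]
1162 [248.5026 209.4088] [220 197  59  26] [ 0.4123 -0.078   0.2581]
512 [308.0527 237.1211] [295 227  27  22] [ 0.4915 -0.1933  0.2581]
453 [345.5055 235.8631] [334 226  24  21] [ 0.5505 -0.2055  0.2581]
```

View pics/crop3.png

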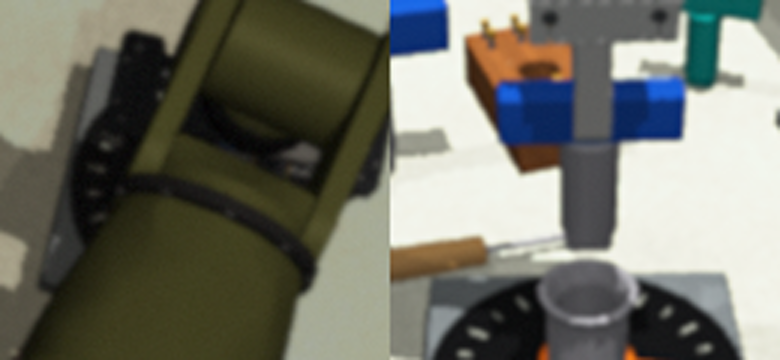

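The side crop shows the shank hanging plumb over the cup, with shank foot and mouth both at crop column about 588. The pickup left the bar centred in the fingers. I'll shift -5 mm in tool y and descend carefully.

```bash
python3 -m jog '[[0,-0.5,0,0,0,0],[0,-0.5,1,0,0,0],[0,-0.5,2.5,0,0,0],[0,-0.5,3.5,0,0,0],[0,-0.5,4,0,0,0],[0,-0.5,4,0,0,0]]'
python3 -m jog '[[0,0,0.5,0,0,0],[0,0,1,0,0,0],[0,0,1,0,0,0]]'
```

```text
time_s: 5.45
ee_pos: [0.5186, -0.2066, 0.4069]
eef_rot: [3.141, -0.001, 2.913]
force: [-0.4, 0.1, -2.6]
grip_width: 0.0215
grip_force: 40.0
time_s: 5.75
ee_pos: [0.5185, -0.2066, 0.397]
eef_rot: [3.141, -0.001, 2.913]
force: [0.1, -0.1, -2.7]
grip_width: 0.0219
grip_force: 40.0
```

```bash
for i in 1 2; do python3 -m jog '[[0,0,0.4,0,0,0],[0,0,0.8,0,0,0],[0,0,0.8,0,0,0]]'; done; python3 -m jog '[[0,0,0.3,0,0,0],[0,0,0.6,0,0,0],[0,0,0.6,0,0,0]]'
```

```text
time_s: 6.05
ee_pos: [0.5187, -0.2062, 0.3889]
eef_rot: [3.14, -0.001, 2.913]
force: [3.0, 4.7, -4.5]
grip_width: 0.0218
grip_force: 40.0
time_s: 6.35
ee_pos: [0.5187, -0.2061, 0.3809]
eef_rot: [3.14, -0.001, 2.913]
force: [2.6, 4.7, -4.4]
grip_width: 0.0216
grip_force: 40.0
time_s: 6.65
ee_pos: [0.5187, -0.2061, 0.3751]
eef_rot: [3.14, -0.001, 2.913]
force: [1.7, 6.0, -3.4]
grip_width: 0.0215
grip_force: 40.0
```

The side force of about 5 N is gentle, so the foot is in the bore. I'll ease 1 mm toward it and feel for the floor or the slot.

```bash
python3 -m jog '[[-0.05,0.12,0,0,0,0],[-0.05,0.12,0.2,0,0,0],[-0.05,0.12,0.3,0,0,0]]'; for i in 1 2; do python3 -m jog '[[0,0,0.2,0,0,0],[0,0,0.3,0,0,0],[0,0,0.3,0,0,0]]'; done
```

```text
time_s: 6.95
ee_pos: [0.5193, -0.2055, 0.3724]
eef_rot: [3.141, -0.0, 2.913]
force: [-0.7, 3.6, -0.8]
grip_width: 0.0218
grip_force: 40.0
time_s: 7.25
ee_pos: [0.5193, -0.2055, 0.3693]
eef_rot: [3.141, -0.001, 2.913]
force: [-0.2, 4.2, -2.7]
grip_width: 0.0217
grip_force: 40.0
time_s: 7.55
ee_pos: [0.5193, -0.2055, 0.3664]
eef_rot: [3.141, -0.0, 2.913]
force: [-0.1, 4.6, -1.8]
grip_width: 0.022
grip_force: 40.0
```

It is below floor height with no resistance, so the tongue is in the slot. I'll continue down to home (TCP about 0.361).

```bash
python3 -m jog '[[0,0.05,0.15,0,0,0],[0,0.1,0.3,0,0,0],[0,0.1,0.3,0,0,0]]'; for i in 1 2; do python3 -m jog '[[0,0,0.1,0,0,0],[0,0,0.15,0,0,0],[0,0,0.15,0,0,0]]'; done
```

```text
time_s: 7.85
ee_pos: [0.5195, -0.2048, 0.3634]
eef_rot: [-3.141, -0.0, 2.913]
force: [-0.8, -0.3, -1.9]
grip_width: 0.0214
grip_force: 40.0
time_s: 8.15
ee_pos: [0.5195, -0.2047, 0.3621]
eef_rot: [-3.141, -0.0, 2.913]
force: [0.4, -0.2, -2.2]
grip_width: 0.0215
grip_force: 40.0
time_s: 8.45
ee_pos: [0.5196, -0.2046, 0.3609]
eef_rot: [-3.141, 0.0, 2.913]
force: [-0.2, -0.5, 1.9]
grip_width: 0.022
grip_force: 40.0
```

The handle is home: light contact came at TCP z 0.361. Now I'll turn (world yaw negative, so az positive) by about 2.3 rad, then measure.

```bash
for i in 1 2; do python3 -m jog '[[0,0,0,0,0,0.1],[0,0,0,0,0,0.22],[0,0,0,0,0,0.34],[0,0,0,0,0,0.46],[0,0,0,0,0,0.58],[0,0,0,0,0,0.7],[0,0,0,0,0,0.8],[0,0,0,0,0,0.8]]'; done;  python3 -m jog '[[0,0,0,0,0,0.1],[0,0,0,0,0,0.22],[0,0,0,0,0,0.34],[0,0,0,0,0,0.46],[0,0,0,0,0,0.58],[0,0,0,0,0,0.7],[0,0,0,0,0,0.7]]'
cat > p.py <<'E'
import sys
from m import *
T=snap('top');S=snap('side')
cv2.imwrite('pics/'+sys.argv[1],cv2.resize(np.hstack([T['img'][195:305,355:465],S['img'][275:385,260:400]]),None,fx=3,fy=3,interpolation=cv2.INTER_CUBIC))
C=np.array([.5186,-.2059]);o=ctrl.get_obs();print(o['ee_pos'],o['eef_rot'],o['qpos'])
def tipang(c,nm,bx):
    m,b,l=blobs(c,(8,150,100),(22,255,255),bx,6)
    ys,xs=np.nonzero(m);P=np.array([ray(c,x,y,.077)[:2] for x,y in zip(xs,ys)])-C
    r=np.hypot(*P.T);P=P[(r>.045)&(r<.08)]
    if len(P):
        q=P.mean(0);print(nm,'pointer',len(P),np.arctan2(q[1],q[0]),'rmax',np.hypot(*P.T).max())
    m,b,l=blobs(c,(0,180,90),(5,255,255),bx,6)
    for a,ce,s in b:
        q=ray(c,*ce,.072)[:2]-C;print(nm,'red',a,np.arctan2(q[1],q[0]),np.hypot(*q))
tipang(S,'side',(265,285,390,370));tipang(T,'top',(360,195,460,300))
E
python3 p.py crop4.png
```

```text
time_s: 9.25
ee_pos: [0.5197, -0.2046, 0.3609]
eef_rot: [3.141, 0.001, 2.111]
force: [1.8, 0.0, 1.3]
grip_width: 0.0218
grip_force: 40.0
time_s: 10.05
ee_pos: [0.5195, -0.2048, 0.3609]
eef_rot: [3.141, 0.001, 1.314]
force: [-1.5, 0.3, 3.0]
grip_width: 0.0216
grip_force: 40.0
time_s: 10.75
ee_pos: [0.5194, -0.2047, 0.3609]
eef_rot: [-3.141, 0.001, 0.614]
force: [-4.2, -0.7, 4.7]
grip_width: 0.0215
grip_force: 40.0
[ 0.5194 -0.2047  0.361 ] [-3.1415  0.0006  0.6182] [-0.441   0.3568  1.5503 -0.0005  1.2349  0.5118]
side pointer 90 -2.6287921351199675 rmax 0.07134384996917298
side red 64 -2.8944515445930756 0.08371966583397214Traceback (most recent call last):
  File "p.py", line 15, in <module>
    tipang(S,'side',(265,285,390,370));tipang(T,'top',(360,195,460,300))
                                       ~~~~~~^^^^^^^^^^^^^^^^^^^^^^^^^^^
  File "p.py", line 8, in tipang
    ys,xs=np.nonzero(m);P=np.array([ray(c,x,y,.077)[:2] for x,y in zip(xs,ys)])-C
                          ~~~~~~~~~~~~~~~~~~~~~~~~~~~~~~~~~~~~~~~~~~~~~~~~~~~~~^~
ValueError: operands could not be broadcast together with shapes (0,) (2,)
```

View pics/crop4.png

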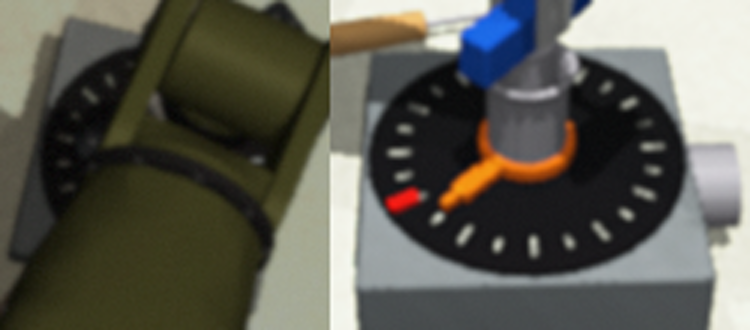

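The side crop shows the pointer tip at about (443,207) and the red tab at (404,200), about 0.26 rad still to go. I'll turn 0.25 more.

```bash
sed -i "s/;tipang(T.*//" p.py; python3 -m jog '[[0,0,0,0,0,0.1],[0,0,0,0,0,0.2],[0,0,0,0,0,0.25],[0,0,0,0,0,0.25],[0,0,0,0,0,0.25]]' | tail -3; python3 p.py crop5.png
python3 - <<'E'
from m import *
S=load('side');cv2.imwrite('pics/crop5b.png',cv2.resize(S['img'][290:365,265:365],None,fx=7,fy=7,interpolation=cv2.INTER_CUBIC))
E
```

```text
force: [-4.5, 0.7, 4.9]
grip_width: 0.0217
grip_force: 40.0
[ 0.5194 -0.2047  0.3609] [-3.1414  0.0008  0.3685] [-0.441   0.3568  1.5504 -0.0005  1.2351  0.7615]
side pointer 100 -2.88267370656003 rmax 0.07090238947120162
side red 66 -2.8969378247504047 0.08373716432312937
```

View pics/crop5b.png

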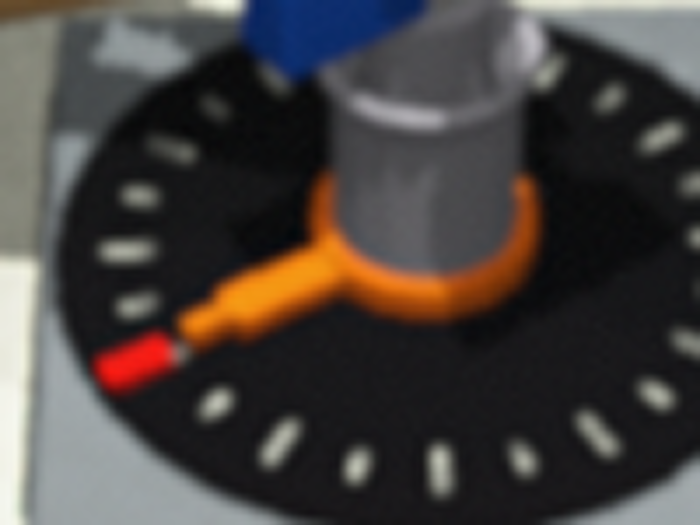

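Correcting for parallax (the tip sits 7 mm above the dial), the tip lies within about 1 mm of the mark line, and the measured error is 0.014 rad. I'll back off slightly into the tongue's play, release and rise.

```bash
python3 -m jog '[[0,0,0,0,0,0.01],[0,0,0,0,0,0.01],[0,0,0,0,0,-0.03],[0,0,0,0,0,-0.07],[0,0,0,0,0,-0.07]]' | sed -n 4p
python3 -m jog '[[0,0,0,0,0,0],[0,0,0,0,0,0],[0,0,0,0,0,0],[0,0,0,0,0,0],[0,0,0,0,0,0]]' 60
python3 -m jog '[[0,0,-1,0,0,0],[0,0,-3,0,0,0],[0,0,-6,0,0,0],[0,0,-10,0,0,0],[0,0,-14,0,0,0],[0,0,-18,0,0,0],[0,0,-18,0,0,0]]' | sed -n '2p;4,6p'
python3 p.py crop6.png
python3 - <<'E'
from m import *
S=load('side');cv2.imwrite('pics/crop6b.png',cv2.resize(S['img'][265:365,260:390],None,fx=5,fy=5,interpolation=cv2.INTER_CUBIC))
b=big(S,(105,120,40),(130,255,255),(280,240,370,310));print(b,ray(S,*b[1],.172))
E
```

```text
force: [-2.8, -0.1, 4.4]
time_s: 12.45
ee_pos: [0.5196, -0.2046, 0.3606]
eef_rot: [-3.142, 0.0, 0.433]
force: [-1.4, -0.2, -0.3]
grip_width: 0.0555
grip_force: 0.0
ee_pos: [0.5186, -0.2042, 0.5471]
force: [-0.0, 0.3, -0.0]
grip_width: 0.0558
grip_force: 0.0
[ 0.5193 -0.2045  0.5415] [ 3.1404 -0.0011  0.4328] [-0.4408  0.2569  1.264   0.      1.6191  0.6972]
side pointer 101 -2.8815236486842943 rmax 0.07090238947120162
side red 67 -2.8981993726851143 0.08361320574901726
(np.int32(974), array([323.8142, 281.807 ]), array([300, 263,  50,  40], dtype=int32)) [ 0.515  -0.2061  0.172 ]
```

View pics/crop6b.png

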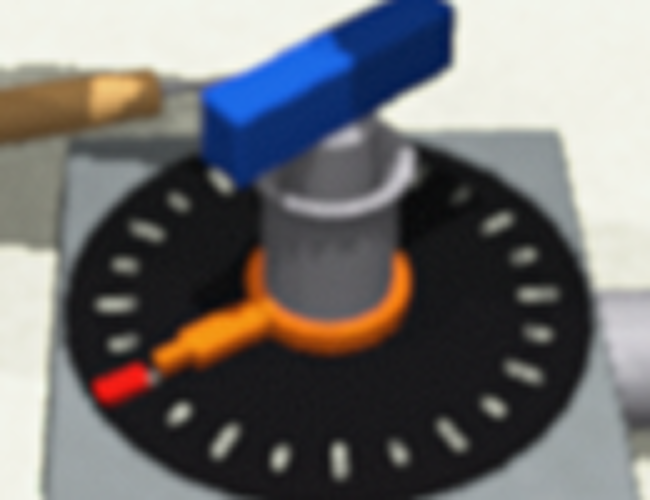

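The crop shows the handle seated upright and the pointer tip at (158,360), aimed at the red tab at (122,382), with the side-view error about 1.2 mm. I'll swing the arm aside and check once from the top.

```bash
python3 -m jog '[[0,-4,0,0,0,0],[0,-8,0,0,0,0],[0,-12,0,0,0,0],[0,-16,0,0,0,0],[0,-20,0,0,0,0],[0,-24,0,0,0,0],[0,-28,0,0,0,0],[0,-28,0,0,0,0]]' | sed -n '2,4p'
sed -i '$a tipang(T,"top",(360,195,460,300))' p.py; sed -i "s/^C=/C=/" p.py; python3 p.py crop7.png
python3 - <<'E'
from m import *
T=load('top');cv2.imwrite('pics/crop7.png',cv2.resize(T['img'][195:305,355:465],None,fx=5,fy=5,interpolation=cv2.INTER_CUBIC))
E
```

```text
ee_pos: [0.4005, 0.0522, 0.5402]
eef_rot: [-3.141, 0.001, 0.437]
force: [-0.2, -0.1, 0.3]
[0.402  0.0499 0.54  ] [-3.1414  0.001   0.4345] [ 0.0331 -0.1058  1.6557 -0.0002  1.5927  1.1694]
side pointer 100 -2.882704943032416 rmax 0.07090238947120162
side red 63 -2.8932301400376756 0.08372272348066696
top pointer 45 -2.837428861044145 rmax 0.07056165260568222
top red 28 -2.8670676569163613 0.08524535034128373
```

View pics/crop7.png

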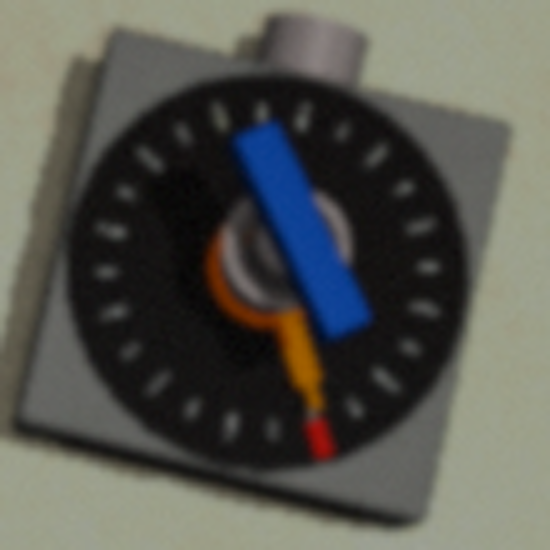

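The top view shows the tip aimed at the tab, with an error of 1–2 mm against the ±4 mm allowed. I'm handing in.

```bash
python3 -c "
from station import ctrl
print(ctrl.hand_in())"
```

```text
the job is handed in; nothing more can be done
None
```

I handed the job in with the small blue handle fully home and upright in the socket, the pointer measuring 1–2 mm off the mark's centre line (±4 mm allowed) and the gripper clear; `hand_in()` returned no verdict.

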